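# Clamp the glued tea-light holder and keep the squeeze on

### The arm

A 6-joint arm with a two-finger parallel gripper is mounted at the origin on the work surface. World frame = base frame: x ahead of the robot, y to its left, z up, the work surface at z = 0. Lengths are in m, angles in degrees, forces in N, time in s.
With the tool pointing down it reaches from about 0.3 to 0.85 m from the base axis. Payload 4.2 kg.
Tool frame: the origin (TCP) lies at the very end of the fingers, on their centre line; the grasp point (between the pads) lies 19 mm behind it (r.tcp_to_grasp is the z of the grasp point in the tool frame, in m); z points along the fingers, y is the line along which they close (so a half turn about z gives the same grasp; the last joint's range is limited). The gripper opens to 91 mm and grips with 3 to 60 N. Pads are 32 mm wide; open, the fingers measure 118 mm over their backs; the gripper's body (76 mm by 178 mm) begins 60 mm behind the grasp point.
Start: joints at [72.651, 18.312, 89.639, -0, 72.044, -1.146], TCP at [0.16, 0.552, 0.214] pointing down, gripper open.
Joint ranges: [-177.97, 177.97], [-48.28, 115.42], [12.27, 149.76], [-77.06, 257.06], [2.81, 150.46], [-146.56, 146.56]. Speed limits (degrees/s): [147.25, 147.25, 180, 180, 180, 180].

### API

Orientations are given as [roll, pitch, yaw] about the fixed x, y, z axes, in that order (R = Rz(yaw) Ry(pitch) Rx(roll)).
In Python, from bench import r, grab_frame, get_calibration, nets gives the robot as it stands.
- The arm moves only by the shell command python3 -m jog 'ROWS' [OPENING] [FORCE]. ROWS is JSON, a list of rows, each an object with "dp": the shift along the tool's x, y, z in units of 0.05 m (1.0 is 0.05 m), a list of three; "turn": the turn, a rotation vector about the tool's x, y, z in units of 8 degrees (1.0 is 8 degrees), a list of three. In form: [{"dp": [tx, ty, tz], "turn": [ax, ay, az]}, ...]. A call has 1 to 5 rows; each row shifts and turns the commanded pose from where the row before left it, along the tool's axes as they then stand; what a row does not reach is not made up. A row lasts 1/10 s, in which the tool goes at most 50 mm and 8.59 degrees, less where a joint would pass 70% of its speed; a pose out of reach is approached as far as the arm can. A call with a number of a shift or a turn outside -1 to 1 is refused whole. A call with a gripper value outside its range is refused whole. OPENING is the opening, from -1 (shut) to 1 (fully open), set as the call begins (- or left out, the last holds). The fingers move at their own pace and stop on an object; FORCE is the grip in N (left out, the last holds). Time passes only in rows, so rows that do not move let the fingers close. It gives the time, the measured TCP pose, the force, the opening and the grip force at its end, in the units of the state.
- r.read_state(): the state, without advancing time (a new reading comes with each control period).
- grab_frame(name): name is "scene" or "top" or "wrist"; returns the picture (420x560x3 uint8, blue, green, red); there is no depth.
- get_calibration(name): a dict with "intrinsics" (3x3 intrinsics, pixels), "k1" (the pictures are not rectified: a ray, as slopes to the right and down, at radius r is drawn at 1 + k1 r^2 times it, then the intrinsics apply), "world_to_cam" (4x4, takes a point from world to camera coordinates). Camera axes: x right, y up, looking along -z (the intrinsics and any distortion apply to the point x, -y, -z); pixel columns grow to the right and rows downward; lengths in m; the calibration is good to about 2 mm. A picture is of the moment at which its call begins: read the wrist's pose just before it. get_calibration takes no time and is no camera call; for the wrist camera it gives the pose at the moment of the call.
- r.job_done(): hands the job in; it is judged then, once.
Trained networks look in the newest picture that a camera, given by its name, has taken for a name from the list of things; names that differ only in an ending like _2 or _b are one class to them, and where a whole thing is asked for, a point or a joint stands for the part that bears it (a point fixed in the world has none). Each returns a list of dicts, best first, with "score" (0 to 1); they miss things now and then, are a little off and sometimes report something else, mostly with a low value. They report only what shows in the picture. A call takes as long as a camera call.
- nets.spot_in(camera, name): "box" ([centre column, centre row, width, height] in pixels, round what is visible of it).
- nets.tip_of(camera, name): "point" ([column, row] in pixels: a listed point, or the origin of a listed thing).
The state is a dict: "t": time; "joint_pos": joint angles; "joint_vel": joint speeds; "tau": joint torques, N m; "ee_pos": TCP position; "orientation": TCP orientation; "force": force on the tool from outside, world axes, zero at the start; "ft_torque": the same for the moment, N m; "opening": finger opening in m; "finger_force": force on a finger pad.
Only numpy, scipy, OpenCV 4.12 (cv2) and the standard library are available. Lean on these libraries where they do the work, as an engineer would, in place of code of your own. Each camera call takes 0.05 s, during which the arm holds its last target. There are 200 camera calls.

### The job

The wooden tea-light holder has just been glued together from a pale and a darker half: stand it upright on the clamp's board between the jaws, one half facing each jaw, and let go of it. Then pump the clamp's orange trigger until the sprung pad has closed on the holder and holds it against the fixed jaw with the pad's red stem pushed in about half way, never all the way in, since that would crush the holder. Move the jaw only with the trigger, leave the candle, plant and book alone, and finish while still holding the trigger squeezed.

Things in the scene. Friction and masses are not known exactly. Their poses are not given: they have to be found in the camera images.
- clamp: Ratchet clamp fixed on a plywood board 310 x 90 x 12 mm. Origin: on the dresser under the board's middle. x: along the board, the way the jaw travels, from the grip end to the fixed jaw; y across; z up. Fixed blue jaw at the +x end, 50 mm wide, 76 mm high, rubber face at x = 130 mm. Black head x -154 to -88 mm, 68 mm high; a toothed rod (z = 42 mm) runs through it, out to the rear.
- clamp_seat (a point): Where the middle of the holder belongs when loaded: 103 mm along the clamp's x, on its centre line, 42 mm above the dresser, 4 mm short of touching the fixed jaw (the pad pushes it the rest). Axes as the clamp. Pad to fixed jaw is 66 to 90 mm at the start; the holder takes up 46 mm.
- clamp_grip (a point): At clamp x = -115.5 mm, 118 mm up: half-way between the outer faces of grip and trigger when fully squeezed (then 35 mm over both). Axes as the clamp. The fixed black grip is an upright bar 28 mm wide, its front (+x) face 17.5 mm from here, top at 144 mm. Above z = 77 mm the space before the grip and behind the trigger is free.
- trigger_grip (a point): Middle of the rear (-x) face of the orange trigger, an upright bar 24 mm wide, 10 mm thick, top at z = 142 mm, standing behind the black grip; this point is 118 mm up. At rest 50 mm over this face and the grip's front face. It slides towards the grip (clamp +x): one finger behind it pushes as the gripper closes, the other goes in front of the grip.
- trigger (a joint): Slide, m: 0 released, 0.015 fully squeezed. A weak spring returns it when let go. Squeezing drives the jaw forward with it, after up to 6 mm of play at the start of a stroke while the ratchet finds a tooth (teeth 6 mm apart); letting go leaves the jaw where it is. A full pump moves the jaw about 12 mm, a sharp one 1 to 2 mm more. Needs 11 to 24 N.
- jaw (a joint): Slide of the moving jaw with its toothed rod, m: grows towards the fixed jaw, 0 to 0.075, starts at 0 to 0.024. Stiff (about 9 N), stays where it is left. Pad face to fixed jaw is 90 mm minus this, plus how far the pad is pressed in. Not to be pushed by hand.
- pad (a joint): Sprung round pad (diameter 36 mm, black with an orange face) on a red stem in front of the moving jaw, m: 0 when it touches nothing, grows as it is pressed back towards the jaw, end stop at 0.012. Stiffness 0.9 N per mm. More than 0.0105 crushes the holder.
- pad_face (a point): Centre of the pad's front face, 42 mm above the dresser. Axes as the clamp.
- holder_center (a point): Centre of the tea-light holder, a wooden block 46 x 46 mm and 60 mm high with a white tea light in its top, 0.12 kg. Axes: x across its glue seam (pale half to -x, darker half to +x; these two faces go against the jaws, either way round), y along the seam (take it across y to load it), z up. Loose.
- holder: The same holder; origin at the centre of its underside, axes as holder_center.
- candle_center (a point): Centre of the glass candle, diameter 70 mm, 78 mm high. Loose bystander.
- plant_center (a point): Centre of the terracotta pot, diameter 112 mm at the rim, 105 mm high, ivy up to 170 mm. Loose bystander.
- book_center (a point): Centre of the lying teal book, 135 x 205 x 26 mm. Loose bystander.

How it is judged (in metres and radians):
On the way, in this order (a step that is already met when the one before it is completed fails the run):
1. the holder stands upright on the board between the jaws, a half towards each jaw, and is let go (x of holder_center in the frame of clamp between 0.06 and 0.112 m and y of holder_center in the frame of clamp between -0.018 and 0.018 m and height (world z) of holder_center below 0.046 m and angle between holder's own z axis and vertical below 0.1 rad and angle between the x axis of holder and the x axis of clamp, either way round below 0.3 rad and contact force between each of the arm, the fingers and holder below 0.1 N), for 0.2 s.
2. the trigger is pumped until the pad bears on the holder (value of joint pad above 0.0025 m and contact force between jaw and holder above 1.5 N and contact force between the fingers and holder below 0.1 N), for 0.1 s.
At the end, for the whole second after the job is handed in: The holder stands upright on the board against the fixed jaw (within 2.5 mm, square within 0.12 rad, 18 mm of centre line), untouched by the robot; the pad presses it, pushed in 3 to 9.5 mm; the robot still holds the trigger squeezed (over 1 N, over 1 mm) (value of joint pad between 0.003 and 0.0095 m and contact force between jaw and holder above 2 N and contact force between the fingers and trigger above 1 N and value of joint trigger above 0.001 m and x of holder_center in the frame of clamp between 0.1045 and 0.112 m and y of holder_center in the frame of clamp between -0.018 and 0.018 m and height (world z) of holder_center below 0.048 m and angle between holder's own z axis and vertical below 0.1 rad and angle between the x axis of holder and the x axis of clamp, either way round below 0.12 rad and contact force between each of the arm, the fingers and holder below 0.1 N and linear speed of holder below 0.01 m/s); the arm keeps its last pose, push and grip.
It fails at once if the pad is pushed in nearly to its end stop (over 10.5 mm): the holder is crushed (value of joint pad above 0.0105 m).
It fails at once if the jaw is pushed by hand (over 6 N on it) (contact force between any of the fingers, the arm and jaw above 6 N).
It fails at once if the candle, plant or book is moved by over 20 mm (distance of any of candle_center, plant_center, book_center from where it was at the start of the episode above 0.02 m).
It also fails if it takes over 72 s, if anything falls off the work surface, if the arm or the gripper's body presses on something with over 40 N, if the wrist force passes 120 N, or if a joint passes its speed limit or range.

## Working session

There is one attempt and no reset: what is moved stays moved. The work goes in short steps, Python scripts to look and compute and a shell command to move; the robot and the scene stay as the last step left them, time stands still between calls to the robot, and variables do not carry over. Pictures are saved under pics/ and viewed, at most 10 in all, crops included, and the job is handed in when it is done.

```bash
mkdir -p pics; cat > h.py <<'E'
import numpy as np, cv2
from scipy.spatial.transform import Rotation as Ro
from bench import r, grab_frame, get_calibration, nets
def ray(c,px):
    K=np.array(c["intrinsics"]);k=c["k1"]
    d=np.array([(px[0]-K[0,2])/K[0,0],(px[1]-K[1,2])/K[1,1]]);u=d.copy()
    for _ in range(20): u=d/(1+k*(u@u))
    T=np.array(c["world_to_cam"]);R=T[:3,:3]
    return -R.T@T[:3,3], R.T@np.array([u[0],-u[1],-1.])
def atz(c,px,z):
    o,d=ray(c,px); return o+d*(z-o[2])/d[2]
def proj(c,p):
    T=np.array(c["world_to_cam"]);q=T[:3,:3]@np.array(p)+T[:3,3]
    u=np.array([q[0],-q[1]])/-q[2];u=u*(1+c["k1"]*(u@u));K=np.array(c["intrinsics"])
    return K[:2,:2]@u+K[:2,2]
E
cat > a.py <<'E'
from h import *
Z=dict(clamp=0,clamp_seat=.042,clamp_grip=.118,trigger_grip=.118,pad_face=.042,holder_center=.03,holder=0,candle_center=.039,plant_center=.052,book_center=.013)
for cam in ["top","scene"]:
    im=grab_frame(cam);cv2.imwrite(f"pics/{cam}0.png",im);c=get_calibration(cam)
    for n in Z:
        for d in nets.tip_of(cam,n)[:1]: print(cam,n,round(d["score"],2),np.round(d["point"]),atz(c,d["point"],Z[n]).round(4))
s=r.read_state();print({k:np.round(v,3) for k,v in s.items()})
E
python3 a.py
```

```text
top clamp 0.84 [295. 192.] [ 0.6106 -0.0413  0.    ]
top clamp_seat 0.93 [258. 182.] [0.6284 0.0588 0.042 ]
top clamp_grip 0.67 [344. 185.] [ 0.5964 -0.1562  0.118 ]
top trigger_grip 0.58 [357. 187.] [ 0.5909 -0.1875  0.118 ]
top pad_face 0.5 [278. 183.] [0.6234 0.0043 0.042 ]
top holder_center 0.63 [152. 238.] [0.4859 0.334  0.03  ]
top holder 0.58 [156. 243.] [0.4767 0.3313 0.    ]
top candle_center 0.98 [402. 232.] [ 0.489  -0.3117  0.039 ]
top plant_center 0.72 [142. 163.] [0.6828 0.3629 0.052 ]
top book_center 0.62 [418. 167.] [ 0.6699 -0.376   0.013 ]
scene clamp 0.88 [276. 230.] [ 0.6048 -0.0445  0.    ]
scene clamp_seat 0.78 [304. 244.] [0.6337 0.0548 0.042 ]
scene clamp_grip 0.68 [414. 234.] [0.5317 0.3241 0.118 ]
scene trigger_grip 0.7 [231. 188.] [ 0.5835 -0.186   0.118 ]
scene pad_face 0.46 [290. 234.] [0.6189 0.0069 0.042 ]
scene holder_center 0.79 [413. 236.] [0.4875 0.3306 0.03  ]
scene holder 0.82 [411. 239.] [0.4837 0.3299 0.    ]
scene candle_center 0.72 [211. 163.] [ 0.4839 -0.3135  0.039 ]
scene plant_center 0.87 [407. 299.] [0.682  0.3624 0.052 ]
scene book_center 0.78 [164. 208.] [ 0.6705 -0.3818  0.013 ]
{'t': np.float64(1.1), 'joint_pos': array([72.651, 18.312, 89.638,  0.   , 72.044, -1.146]), 'joint_vel': array([ 0.111, -0.021,  0.037,  0.076,  0.053, -0.054]), 'tau': array([ 1.0000e-03, -4.1236e+01, -2.3223e+01,  7.3000e-02,  3.8000e-02,
       -0.0000e+00]), 'ee_pos': array([0.16 , 0.552, 0.214]), 'orientation': array([179.995,  -0.   , 163.797]), 'force': array([-0.094,  0.334,  0.583]), 'ft_torque': array([ 0.055, -0.039,  0.004]), 'finger_force': np.float64(0.0), 'opening': np.float64(0.091)}
```

```bash
python3 - <<'E'
import cv2,numpy as np
t=cv2.imread("pics/top0.png");s=cv2.imread("pics/scene0.png")
a=cv2.resize(t[130:280,110:390],None,fx=2.8,fy=2.0*1.0) if 0 else cv2.resize(t[140:290,110:390],(784,420))
b=cv2.resize(t[205:265,120:190],(210,180),interpolation=cv2.INTER_CUBIC);d=cv2.resize(s[180:280,190:450],(470,180),interpolation=cv2.INTER_CUBIC)
o=np.zeros((600,784,3),np.uint8);o[:420]=a;o[420:,:210]=b;o[420:,214:684]=d;cv2.imwrite("pics/c0.png",o)
E
```

```text
(no output)
```

View pics/c0.png

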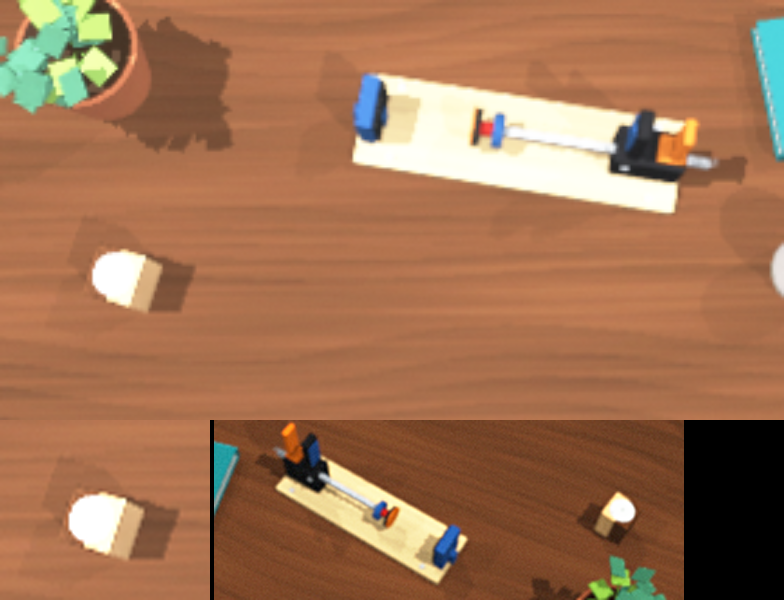

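The holder is washed out in the top view: white top at about crop (122,275), tan side to its right. The clamp runs almost along +y, with the fixed jaw on the left. I'll look closer with the wrist camera.

```bash
cat >> h.py <<'E'
def cmd(): # measured pose
    s=r.read_state();return np.array(s["ee_pos"]),Ro.from_euler("xyz",s["orientation"],degrees=True)
def to(p,rpy,p0=None,R0=None):
    a,b=cmd();p0=a if p0 is None else np.array(p0);R0=b if R0 is None else R0
    R1=Ro.from_euler("xyz",rpy,degrees=True)
    print("turn first",np.round(np.degrees((R0.inv()*R1).as_rotvec())/8,2),"then dp",np.round(R1.inv().apply(np.array(p)-p0)/.05,2),"| dp in current axes",np.round(R0.inv().apply(np.array(p)-p0)/.05,2))
E
python3 - <<'E'
from h import *
c=get_calibration("wrist");T=np.linalg.inv(np.array(c["world_to_cam"]));p,R=cmd()
print("cam in tool",R.inv().apply(T[:3,3]-p).round(3),"view dir",R.inv().apply(-T[:3,2]).round(3),np.array(c["intrinsics"]).round(0).tolist())
to([.42,.34,.26],[180,0,163.8])
E
```

```text
cam in tool [ 0.082 -0.    -0.17 ] view dir [-0.292  0.001  0.956] [[326.0, 0.0, 272.0], [0.0, 326.0, 209.0], [0.0, 0.0, 1.0]]
turn first [ 0. -0. -0.] then dp [-6.17 -2.63 -0.92] | dp in current axes [-6.17 -2.63 -0.92]
```

```bash
python3 -m jog '[{"dp":[-0.9,-0.37,-0.13],"turn":[0,0,0]},{"dp":[-0.9,-0.37,-0.13],"turn":[0,0,0]},{"dp":[-0.9,-0.37,-0.13],"turn":[0,0,0]},{"dp":[-0.9,-0.37,-0.13],"turn":[0,0,0]},{"dp":[-0.9,-0.37,-0.13],"turn":[0,0,0]}]' 1 && python3 -m jog '[{"dp":[-0.9,-0.38,-0.13],"turn":[0,0,0]},{"dp":[-0.8,-0.38,-0.13],"turn":[0,0,0]},{"dp":[0,0,0],"turn":[0,0,0]},{"dp":[0,0,0],"turn":[0,0,0]}]'
python3 - <<'E'
from h import *
im=grab_frame("wrist");c=get_calibration("wrist");cv2.imwrite("pics/w1.png",im)
for n,z in [("holder_center",.03),("holder",0)]:
    for d in nets.tip_of("wrist",n)[:2]: print(n,d["score"],np.round(d["point"]),atz(c,d["point"],z).round(4))
print(nets.spot_in("wrist","holder")[:1])
E
```

```text
t: 1.6
ee_pos: [0.3519, 0.3992, 0.2469]
orientation: [180.0, 0.0, 163.8]
force: [0.2, 0.5, -0.1]
opening: 0.0911
finger_force: 0.0
t: 2.0
ee_pos: [0.4222, 0.3398, 0.2595]
orientation: [180.0, -0.0, 163.7]
force: [0.7, 0.4, 1.2]
opening: 0.0911
finger_force: 0.0
holder_center 0.91 [277. 227.] [0.4836 0.3286 0.03  ]
holder 0.6 [278. 223.] [0.4888 0.3295 0.    ]
[{'box': [277.1, 227.9, 36.5, 45.4], 'score': 0.83}]
```

View pics/w1.png

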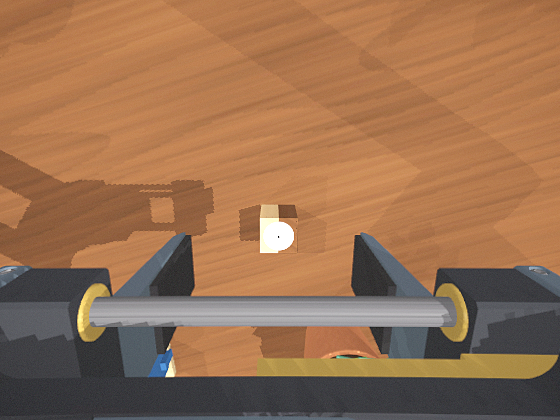

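Wrist view: the holder stands upright at (279,229), pale half left and dark half right, wick at (278,236), seam running vertically in the image.

```bash
python3 - <<'E'
import cv2
i=cv2.imread("pics/w1.png");cv2.imwrite("pics/w1c.png",cv2.resize(i[190:270,240:320],(560,560),interpolation=cv2.INTER_NEAREST))
E
```

```text
(no output)
```

View pics/w1c.png

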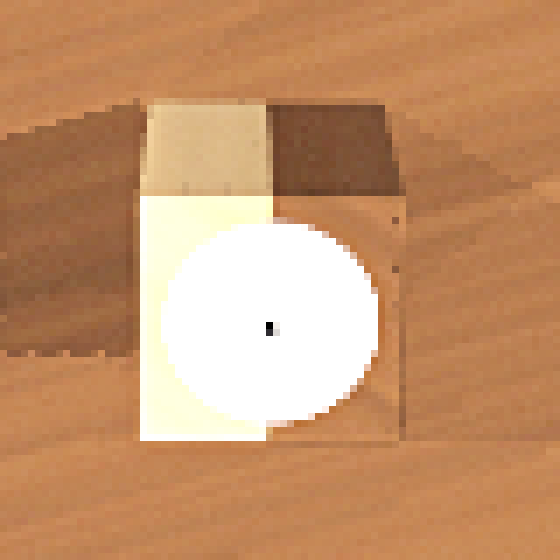

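```bash
python3 - <<'E'
from h import *
c=get_calibration("wrist")
P=[atz(c,((x/7)+240-.0,(y/7)+190),z) for x,y,z in [(140,195,.06),(405,195,.06),(140,440,.06),(405,440,.06),(150,104,0),(385,104,0),(269,328,.06)]]
for p in P: print(p.round(4))
TL,TR,BL,BR=P[:4];f=lambda v:np.degrees(np.arctan2(v[1],v[0])).round(1)
print("ctr",(sum(P[:4])/4).round(4),"x yaw",f(TR-TL),f(BR-BL),"y yaw",f(TL-BL),f(TR-BR),np.linalg.norm(TR-TL),np.linalg.norm(TL-BL))
to([.485,.332,.16],[180,0,73.8])
E
```

```text
[0.4556 0.3155 0.06  ]
[0.4682 0.3589 0.06  ]
[0.4991 0.3024 0.06  ]
[0.5121 0.3472 0.06  ]
[0.4567 0.315  0.    ]
[0.4695 0.3592 0.    ]
[0.4851 0.33   0.06  ]
ctr [0.4838 0.331  0.06  ] x yaw 73.8 73.8 y yaw 163.2 165.1 0.04512292097779349 0.04542383598779074
turn first [-0.   -0.   11.26] then dp [0.18 1.29 1.99] | dp in current axes [-1.29  0.18  1.98]
```

```bash
python3 -m jog '[{"dp":[0,0,0],"turn":[0,0,1]},{"dp":[0,0,0],"turn":[0,0,1]},{"dp":[0,0,0],"turn":[0,0,1]},{"dp":[0,0,0],"turn":[0,0,1]},{"dp":[0,0,0],"turn":[0,0,1]}]' >/dev/null; python3 -m jog '[{"dp":[0,0,0],"turn":[0,0,1]},{"dp":[0,0,0],"turn":[0,0,1]},{"dp":[0,0,0],"turn":[0,0,1]},{"dp":[0,0,0],"turn":[0,0,1]},{"dp":[0,0,0],"turn":[0,0,1]}]' >/dev/null; python3 -m jog '[{"dp":[0,0,0],"turn":[0,0,1]},{"dp":[0,0,0],"turn":[0,0,0.25]},{"dp":[0.18,0.62,0.5],"turn":[0,0,0]},{"dp":[0,0.62,0.5],"turn":[0,0,0]},{"dp":[0,0,0],"turn":[0,0,0]}]'; python3 -m jog '[{"dp":[0,0,0.6],"turn":[0,0,0]},{"dp":[0,0,0.6],"turn":[0,0,0]},{"dp":[0,0,0],"turn":[0,0,0]},{"dp":[0,0,0],"turn":[0,0,0]}]'
python3 - <<'E'
from h import *
im=grab_frame("wrist");c=get_calibration("wrist");cv2.imwrite("pics/w2.png",im)
for d in nets.tip_of("wrist","holder_center")[:2]: print(d["score"],np.round(d["point"]),atz(c,d["point"],.03).round(4))
to([.4843,.331,.017],[180,0,73.8])
E
```

```text
t: 3.7
ee_pos: [0.4839, 0.3309, 0.2053]
orientation: [-179.8, 0.3, 73.8]
force: [-0.4, 1.1, -0.6]
opening: 0.091
finger_force: 0.0
t: 4.1
ee_pos: [0.4831, 0.3326, 0.1502]
orientation: [-180.0, -0.0, 73.9]
force: [0.9, -0.1, 0.1]
opening: 0.0915
finger_force: 0.0
0.86 [277. 209.] [0.4875 0.3264 0.03  ]
turn first [ 0.02 -0.02  0.01] then dp [-0.04  0.01  2.69] | dp in current axes [-0.05  0.    2.69]
```

View pics/w2.png

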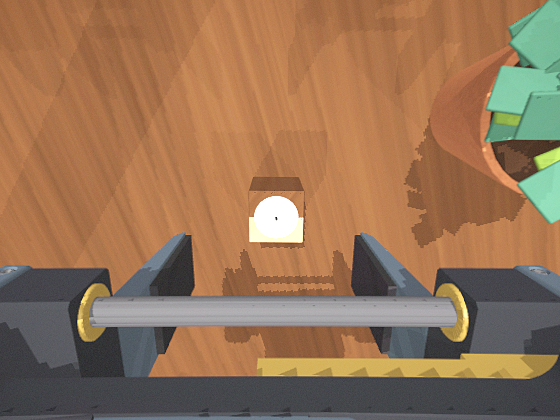

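The holder is centred between the fingers (wick at about (276,218)), dark half nearer the camera side. I'll descend and grip.

```bash
python3 -m jog '[{"dp":[-0.02,0,0.6],"turn":[0,0,0]},{"dp":[-0.02,0,0.6],"turn":[0,0,0]},{"dp":[0,0,0.6],"turn":[0,0,0]},{"dp":[0,0,0.5],"turn":[0,0,0]},{"dp":[0,0,0.38],"turn":[0,0,0]}]' 1 >/dev/null; python3 -m jog '[{"dp":[0,0,0],"turn":[0,0,0]},{"dp":[0,0,0],"turn":[0,0,0]},{"dp":[0,0,0],"turn":[0,0,0]}]'; python3 -m jog '[{"dp":[0,0,0],"turn":[0,0,0]},{"dp":[0,0,0],"turn":[0,0,0]},{"dp":[0,0,0],"turn":[0,0,0]},{"dp":[0,0,0],"turn":[0,0,0]},{"dp":[0,0,0],"turn":[0,0,0]}]' -1 15;python3 -m jog '[{"dp":[0,0,0],"turn":[0,0,0]},{"dp":[0,0,0],"turn":[0,0,0]},{"dp":[0,0,0],"turn":[0,0,0]},{"dp":[0,0,0],"turn":[0,0,0]},{"dp":[0,0,0],"turn":[0,0,0]}]'
```

```text
t: 5.0
ee_pos: [0.4845, 0.3308, 0.0175]
orientation: [179.9, -0.2, 73.8]
force: [0.8, 0.1, -0.7]
opening: 0.091
finger_force: 0.0
t: 5.5
ee_pos: [0.4832, 0.3298, 0.0155]
orientation: [-180.0, -0.0, 73.8]
force: [0.3, -0.0, -0.3]
opening: 0.0542
finger_force: 0.0
t: 6.0
ee_pos: [0.4833, 0.3298, 0.0155]
orientation: [180.0, -0.0, 73.8]
force: [-0.1, 0.5, 0.1]
opening: 0.0461
finger_force: 15.0
```

```bash
python3 -m jog '[{"dp":[0,0,-0.6],"turn":[0,0,0]},{"dp":[0,0,-0.8],"turn":[0,0,0]},{"dp":[0,0,-0.9],"turn":[0,0,0]},{"dp":[0,0,-0.9],"turn":[0,0,0]},{"dp":[0,0,-0.9],"turn":[0,0,0]}]'; python3 - <<'E'
from h import *
to([.62,.15,.25],[180,0,80])
E
```

```text
t: 6.5
ee_pos: [0.4825, 0.3295, 0.222]
orientation: [-179.9, 0.0, 73.8]
force: [-0.2, 0.3, -0.5]
opening: 0.0456
finger_force: 15.0
turn first [-0.01  0.   -0.78] then dp [-3.06  3.33 -0.56] | dp in current axes [-2.68  3.64 -0.56]
```

```bash
python3 -m jog '[{"dp":[0,0,-0.2],"turn":[0,0,-0.78]},{"dp":[-0.5,0.55,-0.05],"turn":[0,0,0]},{"dp":[-0.5,0.55,0],"turn":[0,0,0]},{"dp":[-0.5,0.55,0],"turn":[0,0,0]},{"dp":[-0.5,0.55,0],"turn":[0,0,0]}]'>/dev/null;  python3 -m jog '[{"dp":[-0.5,0.55,0],"turn":[0,0,0]},{"dp":[-0.5,0.55,0],"turn":[0,0,0]},{"dp":[0,0,0],"turn":[0,0,0]},{"dp":[0,0,0],"turn":[0,0,0]}]'
python3 - <<'E'
from h import *
im=grab_frame("wrist");c=get_calibration("wrist");cv2.imwrite("pics/w3.png",im)
for n,z in [("clamp_seat",.042),("clamp",0),("pad_face",.042)]:
  for d in nets.tip_of("wrist",n)[:2]: print(n,d["score"],np.round(d["point"]),atz(c,d["point"],z).round(4))
E
```

```text
t: 7.4
ee_pos: [0.6195, 0.1529, 0.2321]
orientation: [-179.9, -0.0, 79.9]
force: [-0.5, 0.6, -2.2]
opening: 0.0458
finger_force: 15.0
```

View pics/w3.png

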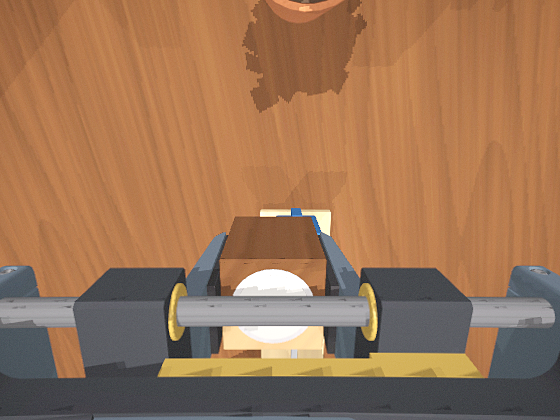

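The wrist view shows only the board's fixed-jaw end: corners at (261,210) and (330,209). I'll fit the clamp pose from these and the board corners in the top and scene views.

```bash
cat > fit.py <<'E'
from h import *
from scipy.optimize import least_squares
im=cv2.imread("pics/top0.png");ct=get_calibration("top");cs=get_calibration("scene");cw=get_calibration("wrist")
print([atz(cw,p,.012).round(4) for p in [(261,210),(330,209)]])
tc=[((x/2.8)+110,(y/2.8)+140) for x,y in [(372,74),(353,162),(676,212)]]
print([atz(ct,p,.012).round(4) for p in tc])
# net points
N=[(ct,(258,182),(.103,0,.042)),(ct,(295,192),(0,0,0)),(cs,(276,230),(0,0,0)),(cs,(304,244),(.103,0,.042)),(ct,(357,187),(-.148,0,.118)),(cs,(231,188),(-.148,0,.118))]
C=[(cw,(261,210),(.155,.045,.012)),(cw,(330,209),(.155,-.045,.012))]+[(ct,p,q) for p,q in zip(tc,[(.155,-.045,.012),(.155,.045,.012),(-.155,.045,.012)])]
def f(v,S=N+C):
    R=Ro.from_euler("z",v[2]).as_matrix();return np.concatenate([(proj(c,R@np.array(q)+[v[0],v[1],0])-p)*(3 if (c,p,q) in C else 1) if 0 else proj(c,R@np.array(q)+[v[0],v[1],0])-p for c,p,q in S])
for S in (N,C,C[2:],N+C):
    s=least_squares(f,[.61,-.04,1.4],args=(S,),loss="soft_l1");print(s.x[:2].round(4),np.degrees(s.x[2]).round(2),s.fun.round(1).tolist())
v=s.x;R=Ro.from_euler("z",v[2]).as_matrix()
for q in [(.103,0,0),(-.1155,0,0)]: print((R@q+[v[0],v[1],0]).round(4))
E
python3 fit.py
```

```text
[array([0.5993, 0.1208, 0.012 ]), array([0.6845, 0.1072, 0.012 ])]
[array([0.6801, 0.1003, 0.012 ]), array([0.5929, 0.1185, 0.012 ]), array([ 0.5393, -0.1881,  0.012 ])]
[ 0.6111 -0.0415] 80.17 [-0.8, -0.3, 0.5, -0.7, -0.1, 2.3, 2.3, -0.8, 0.4, 2.2, -1.0, -0.0]
[ 0.6124 -0.0398] 79.68 [-2.6, 0.4, 0.3, 1.9, -1.6, -1.5, -0.9, -1.1, -1.5, -0.4]
[ 0.61   -0.0432] 80.06 [-0.5, -0.3, 0.5, 0.2, 0.0, 0.1]
[ 0.612  -0.0407] 79.67 [-1.0, -0.9, 0.2, -1.0, 0.0, 2.7, 2.3, -0.1, 0.1, 2.4, -0.6, 0.0, -2.8, 1.2, 0.0, 2.7, -1.2, -1.4, -0.5, -1.0, -1.1, -0.2]
[0.6305 0.0606 0.    ]
[ 0.5913 -0.1544  0.    ]
```

```bash
python3 -m jog '[{"dp":[-0.63,0.17,0],"turn":[0,0,0]},{"dp":[-0.63,0.17,0],"turn":[0,0,0]},{"dp":[-0.64,0.17,0],"turn":[0,0,0]},{"dp":[0,0,0.5],"turn":[0,0,0]},{"dp":[0,0,0.5],"turn":[0,0,0]}]'>/dev/null;  python3 -m jog '[{"dp":[0,0,0.4],"turn":[0,0,0]},{"dp":[0,0,0],"turn":[0,0,0]},{"dp":[0,0,0],"turn":[0,0,0]},{"dp":[0,0,0],"turn":[0,0,0]}]'
python3 - <<'E'
from h import *
o=[]
for cam,(a,b,c_,d) in dict(top=(140,260,230,390),scene=(140,290,200,400)).items():
    im=grab_frame(cam);o.append(cv2.resize(im[a:b,c_:d],(390,290),interpolation=cv2.INTER_CUBIC))
cv2.imwrite("pics/c4.png",np.hstack(o))
to([.6279,.0551,.0285],[180,0,80])
E
```

```text
t: 8.5
ee_pos: [0.6293, 0.0561, 0.1646]
orientation: [179.8, -0.1, 80.1]
force: [-0.2, -0.1, 0.1]
opening: 0.0461
finger_force: 15.0
turn first [ 0.02 -0.01  0.01] then dp [-0.02 -0.02  2.72] | dp in current axes [-0.02 -0.03  2.72]
```

View pics/c4.png

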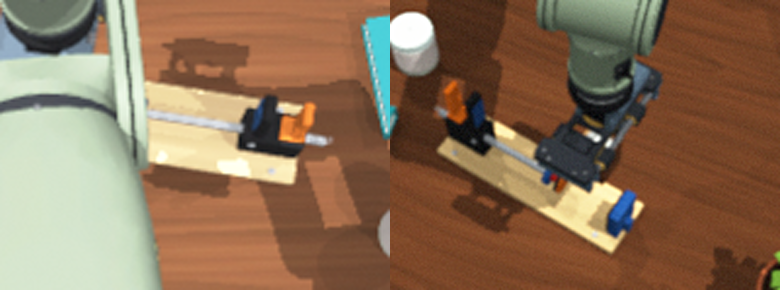

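The arm hides the holder from the top camera. The scene camera shows the gripper above the gap, with the pad near (555,180) and the jaw at (620,213). I'll descend gently.

```bash
python3 -m jog '[{"dp":[-0.02,-0.02,0.5],"turn":[0,0,0]},{"dp":[0,0,0.5],"turn":[0,0,0]},{"dp":[0,0,0.4],"turn":[0,0,0]},{"dp":[0,0,0.4],"turn":[0,0,0]},{"dp":[0,0,0],"turn":[0,0,0]}]';  python3 -m jog '[{"dp":[0,0,0.3],"turn":[0,0,0]},{"dp":[0,0,0.3],"turn":[0,0,0]},{"dp":[0,0,0.2],"turn":[0,0,0]},{"dp":[0,0,0],"turn":[0,0,0]},{"dp":[0,0,0],"turn":[0,0,0]}]'
python3 - <<'E'
from h import *
im=grab_frame("scene");cv2.imwrite("pics/c5.png",cv2.resize(im[170:290,220:380],(640,480),interpolation=cv2.INTER_CUBIC))
to([.6279,.0551,.0285],[180,0,80])
E
```

```text
t: 9.1
ee_pos: [0.6257, 0.0547, 0.071]
orientation: [-179.7, 0.1, 80.0]
force: [-0.6, -0.6, -1.6]
opening: 0.0463
finger_force: 15.0
t: 9.6
ee_pos: [0.628, 0.0548, 0.0339]
orientation: [179.9, -0.0, 80.0]
force: [0.5, -0.4, -1.1]
opening: 0.0457
finger_force: 15.0
turn first [ 0.01 -0.    0.  ] then dp [ 0.   -0.01  0.11] | dp in current axes [ 0.   -0.01  0.11]
```

View pics/c5.png

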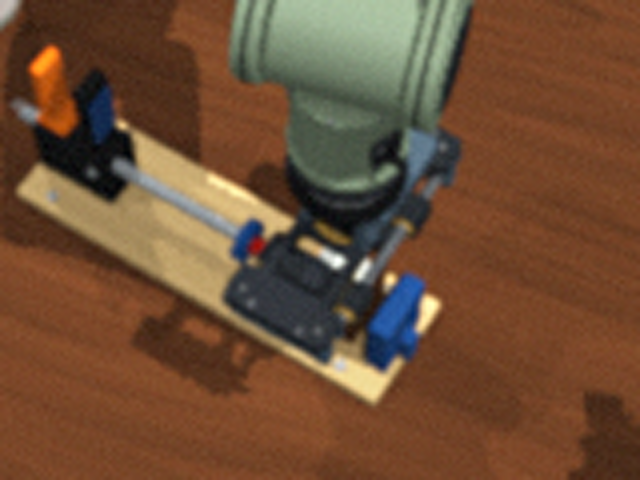

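The holder is between pad and fixed jaw, clear of both. I'll set it down, release and rise.

```bash
python3 -m jog '[{"dp":[0,0,0.05],"turn":[0,0,0]},{"dp":[0,0,0.06],"turn":[0,0,0]},{"dp":[0,0,0],"turn":[0,0,0]},{"dp":[0,0,0],"turn":[0,0,0]}]';  python3 -m jog '[{"dp":[0,0,0],"turn":[0,0,0]},{"dp":[0,0,0],"turn":[0,0,0]},{"dp":[0,0,0],"turn":[0,0,0]},{"dp":[0,0,0],"turn":[0,0,0]},{"dp":[0,0,0],"turn":[0,0,0]}]' 1; python3 -m jog '[{"dp":[0,0,-0.4],"turn":[0,0,0]},{"dp":[0,0,-0.7],"turn":[0,0,0]},{"dp":[0,0,-0.9],"turn":[0,0,0]},{"dp":[0,0,-0.9],"turn":[0,0,0]},{"dp":[0,0,-0.9],"turn":[0,0,0]}]'
python3 - <<'E'
from h import *
to([.591,-.1555,.22],[180,0,170]);to([.591,-.1555,.22],[180,0,-10])
E
```

```text
t: 10.05
ee_pos: [0.6273, 0.0547, 0.0275]
orientation: [-180.0, -0.0, 80.0]
force: [-0.1, 0.2, -1.0]
opening: 0.0458
finger_force: 15.0
t: 10.55
ee_pos: [0.6273, 0.0547, 0.0275]
orientation: [180.0, -0.0, 80.0]
force: [-0.3, -0.0, 0.7]
opening: 0.0831
finger_force: 0.0
t: 11.05
ee_pos: [0.627, 0.0547, 0.2193]
orientation: [-180.0, -0.0, 80.0]
force: [1.2, 0.3, -1.1]
opening: 0.0907
finger_force: 0.0
turn first [  0.    -0.   -11.25] then dp [-0.02 -4.26 -0.01] | dp in current axes [-4.26  0.02 -0.02]
turn first [-0.   -0.   11.25] then dp [ 0.02  4.26 -0.01] | dp in current axes [-4.26  0.02 -0.02]
```

```bash
python3 -m jog '[{"dp":[-0.85,0,0],"turn":[0,0,0]},{"dp":[-0.85,0,0],"turn":[0,0,0]},{"dp":[-0.85,0,0],"turn":[0,0,0]},{"dp":[-0.85,0,0],"turn":[0,0,0]},{"dp":[-0.85,0,0],"turn":[0,0,0]}]'>/dev/null;  python3 -m jog '[{"dp":[0,0,0],"turn":[0,0,-1]},{"dp":[0,0,0],"turn":[0,0,-1]},{"dp":[0,0,0],"turn":[0,0,-1]},{"dp":[0,0,0],"turn":[0,0,-1]},{"dp":[0,0,0],"turn":[0,0,-1]}]'>/dev/null; python3 -m jog '[{"dp":[0,0,0],"turn":[0,0,-1]},{"dp":[0,0,0],"turn":[0,0,-1]},{"dp":[0,0,0],"turn":[0,0,-1]},{"dp":[0,0,0],"turn":[0,0,-1]},{"dp":[0,0,0],"turn":[0,0,-1]}]'>/dev/null;python3 -m jog '[{"dp":[0,0,0],"turn":[0,0,-1]},{"dp":[0,0,0],"turn":[0,0,-0.25]},{"dp":[0,0,0],"turn":[0,0,0]},{"dp":[0,0,0],"turn":[0,0,0]},{"dp":[0,0,0],"turn":[0,0,0]}]'
cat > look.py <<'E'
from h import *
import sys
im=grab_frame("wrist");c=get_calibration("wrist")
im2=im.copy()
for n,z in [("clamp_seat",.042),("clamp",0),("pad_face",.042),("clamp_grip",.118),("trigger_grip",.118),("holder_center",.042)]:
  for d in nets.tip_of("wrist",n)[:1]: print(n,round(d["score"],2),np.round(d["point"]),atz(c,d["point"],z).round(4))
cv2.imwrite("pics/%s.png"%sys.argv[1],im)
E
python3 look.py w6
```

```text
t: 13.05
ee_pos: [0.5905, -0.1546, 0.2174]
orientation: [180.0, -0.0, 170.0]
force: [0.3, 0.3, -0.4]
opening: 0.0912
finger_force: 0.0
clamp 0.77 [369. 185.] [ 0.6155 -0.0399  0.    ]
pad_face 0.93 [421. 192.] [0.622  0.0033 0.042 ]
clamp_grip 0.58 [271. 213.] [ 0.5934 -0.1567  0.118 ]
trigger_grip 0.61 [235. 212.] [ 0.5868 -0.1869  0.118 ]
holder_center 0.89 [468. 191.] [0.6299 0.0523 0.042 ]
```

View pics/w6.png

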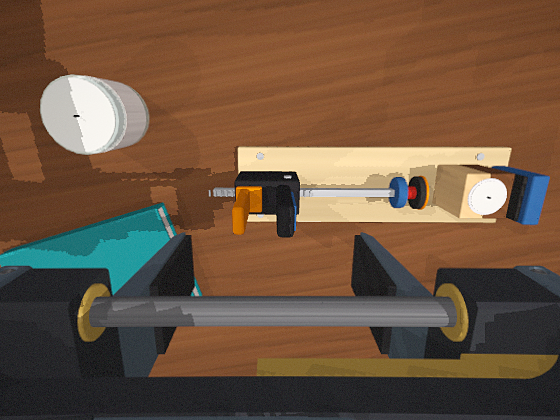

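The holder stands upright between pad (421,192) and fixed jaw (530,195). Trigger is at (240,210) and grip at (287,210), between the fingers.

```bash
cat > fit2.py <<'E'
from h import *
from scipy.optimize import least_squares
c=get_calibration("wrist");ct=get_calibration("top")
tc=[((x/2.8)+110,(y/2.8)+140) for x,y in [(372,74),(353,162),(676,212)]]
C=[(c,(238,147),(-.155,.045,.012)),(c,(511,149),(.155,.045,.012))]+[(ct,p,q) for p,q in zip(tc,[(.155,-.045,.012),(.155,.045,.012),(-.155,.045,.012)])]
def f(v,S):
    R=Ro.from_euler("z",v[2]).as_matrix();return np.concatenate([proj(c,R@np.array(q)+[v[0],v[1],0])-p for c,p,q in S])
for S in (C[:2],C):
    s=least_squares(f,[.61,-.04,1.4],args=(S,));print(s.x[:2].round(4),np.degrees(s.x[2]).round(2),s.fun.round(1).tolist())
    v=s.x;R=Ro.from_euler("z",v[2])
    inv=lambda p:R.inv().apply(np.array(p)-[v[0],v[1],0]).round(4)
    print("grip",(R.apply([-.1155,0,0])+[v[0],v[1],0]).round(4),"holder",inv(atz(c,(489,196),.072)),"pad",inv([.622,.0033,.042]),"gripnet",inv([.5934,-.1567,.118]),"trig",inv([.5868,-.1869,.118]))
    q=lambda x,y,z:np.round(proj(c,R.apply([x,y,z])+[v[0],v[1],0]),1).tolist()
    print("grip top front edge px",q(-.098,.014,.144),q(-.098,-.014,.144),"trig rear top",q(-.148,.012,.142),q(-.148,-.012,.142))
E
python3 fit2.py
```

```text
[ 0.6152 -0.0432] 79.35 [-1.2, 0.0, 1.2, 0.3]
grip [ 0.5938 -0.1567  0.    ] holder [0.0998 0.0059 0.072 ] pad [0.047  0.0019 0.042 ] gripnet [-0.1156  0.0004  0.118 ] trig [-0.1465  0.0013  0.118 ]
grip top front edge px [293.5, 206.8] [292.5, 240.2] trig rear top [229.5, 207.8] [230.4, 236.4]
[ 0.6141 -0.0432] 79.57 [-1.6, -0.4, 1.1, -1.3, -0.3, -2.2, 0.4, -1.8, -0.3, -0.9]
grip [ 0.5932 -0.1568  0.    ] holder [0.1    0.0044 0.072 ] pad [0.0472 0.0006 0.042 ] gripnet [-0.1153 -0.0002  0.118 ] trig [-0.1462  0.0008  0.118 ]
grip top front edge px [293.2, 205.9] [292.3, 239.4] trig rear top [229.2, 207.2] [230.1, 235.8]
```

```bash
python3 -m jog '[{"dp":[-0.05,-0.02,0.5],"turn":[0,0,0]},{"dp":[0,0,0.6],"turn":[0,0,0]},{"dp":[0,0,0.6],"turn":[0,0,0]},{"dp":[0,0,0.5],"turn":[0,0,0]},{"dp":[0,0,0.29],"turn":[0,0,0]}]' 1 >/dev/null;  python3 -m jog '[{"dp":[0,0,0],"turn":[0,0,0]},{"dp":[0,0,0],"turn":[0,0,0]},{"dp":[0,0,0],"turn":[0,0,0]}]'; python3 -m jog '[{"dp":[0,0,0],"turn":[0,0,0]},{"dp":[0,0,0],"turn":[0,0,0]},{"dp":[0,0,0],"turn":[0,0,0]},{"dp":[0,0,0],"turn":[0,0,0]},{"dp":[0,0,0],"turn":[0,0,0]}]' -0.3 35; python3 -m jog '[{"dp":[0,0,0],"turn":[0,0,0]},{"dp":[0,0,0],"turn":[0,0,0]},{"dp":[0,0,0],"turn":[0,0,0]},{"dp":[0,0,0],"turn":[0,0,0]},{"dp":[0,0,0],"turn":[0,0,0]}]'; python3 look.py w7
```

```text
t: 14.2
ee_pos: [0.5937, -0.1563, 0.0942]
orientation: [-180.0, 0.1, 170.0]
force: [-0.2, -0.2, 1.0]
opening: 0.0913
finger_force: 0.0
t: 14.7
ee_pos: [0.5923, -0.1594, 0.0931]
orientation: [-179.6, 0.0, 170.1]
force: [-2.5, -13.3, 0.2]
opening: 0.0543
finger_force: 6.4
t: 15.2
ee_pos: [0.593, -0.1552, 0.093]
orientation: [179.9, 0.0, 170.0]
force: [-0.6, 4.5, 0.4]
opening: 0.0347
finger_force: 35.0
clamp_seat 0.41 [412. 212.] [ 0.5972 -0.0561  0.042 ]
clamp 0.67 [410. 214.] [ 0.6155 -0.0415  0.    ]
pad_face 0.91 [521. 232.] [0.626  0.0191 0.042 ]
clamp_grip 0.57 [271. 284.] [ 0.5933 -0.1564  0.118 ]
trigger_grip 0.97 [240. 280.] [ 0.5887 -0.1714  0.118 ]
```

View pics/w7.png

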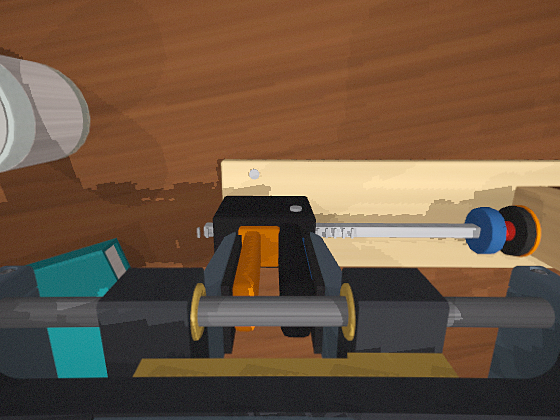

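Full squeeze done: the pad has moved on to about (521,232), and the blue jaw disc is at (485,231). I'll track disc and stem by colour while pumping again.

```bash
cat > meas.py <<'E'
from h import *
im=grab_frame("wrist");c=get_calibration("wrist");R=Ro.from_euler("z",79.57,degrees=True)
hsv=cv2.cvtColor(im,cv2.COLOR_BGR2HSV).astype(int);H,S,V=hsv[...,0],hsv[...,1],hsv[...,2]
roi=np.zeros(H.shape,bool);roi[190:262,400:]=1
def cx(px):return R.inv().apply(atz(c,px,.042)-[.6141,-.0432,0])[0]*1000
for n,m in dict(blue=(H>100)&(H<125)&(S>140),red=((H<4)|(H>174))&(S>170)&(V>80),orange=(H>8)&(H<18)&(S>200)&(V>140)).items():
    y,x=np.nonzero(m&roi)
    if len(x)>8: print(n,len(x),"cols",x.min(),x.max(),"row",y.mean().round(),"x mm at min/mean/max",[round(cx((u,y.mean())),1) for u in (x.min(),x.mean(),x.max())])
for d in nets.tip_of("wrist","pad_face")[:1]: print("pad",round(d["score"],2),np.round(d["point"],1),round(cx(d["point"]),1))
E
python3 meas.py; Z='{"dp":[0,0,0],"turn":[0,0,0]}'; python3 -m jog '[{"dp":[0,0,0],"turn":[0,0,0]},{"dp":[0,0,0],"turn":[0,0,0]},{"dp":[0,0,0],"turn":[0,0,0]},{"dp":[0,0,0],"turn":[0,0,0]},{"dp":[0,0,0],"turn":[0,0,0]}]' 0.65; python3 -m jog '[{"dp":[0,0,0],"turn":[0,0,0]},{"dp":[0,0,0],"turn":[0,0,0]},{"dp":[0,0,0],"turn":[0,0,0]},{"dp":[0,0,0],"turn":[0,0,0]},{"dp":[0,0,0],"turn":[0,0,0]}]' -0.3 35; python3 -m jog '[{"dp":[0,0,0],"turn":[0,0,0]},{"dp":[0,0,0],"turn":[0,0,0]},{"dp":[0,0,0],"turn":[0,0,0]}]'; python3 meas.py
```

```text
blue 1382 cols 465 518 row 230.0 x mm at min/mean/max [np.float64(23.7), np.float64(39.4), np.float64(60.8)]
red 149 cols 505 515 row 231.0 x mm at min/mean/max [np.float64(51.9), np.float64(55.3), np.float64(58.8)]
orange 150 cols 515 540 row 227.0 x mm at min/mean/max [np.float64(58.2), np.float64(70.0), np.float64(75.5)]
pad 0.73 [524.1 228.3] 64.7
t: 16.15
ee_pos: [0.5928, -0.1558, 0.0929]
orientation: [180.0, -0.0, 170.0]
force: [0.5, 0.2, 0.6]
opening: 0.0722
finger_force: 0.0
t: 16.65
ee_pos: [0.5926, -0.1567, 0.0927]
orientation: [180.0, -0.0, 170.0]
force: [1.1, 5.3, -1.4]
opening: 0.038
finger_force: 17.7
t: 16.95
ee_pos: [0.5929, -0.1552, 0.0926]
orientation: [179.9, -0.0, 170.0]
force: [1.6, 5.0, -2.5]
opening: 0.0348
finger_force: 35.0
blue 1457 cols 481 554 row 231.0 x mm at min/mean/max [np.float64(34.8), np.float64(51.4), np.float64(85.5)]
red 124 cols 524 532 row 231.0 x mm at min/mean/max [np.float64(64.9), np.float64(67.9), np.float64(70.4)]
orange 214 cols 535 559 row 231.0 x mm at min/mean/max [np.float64(72.5), np.float64(84.5), np.float64(89.0)]
pad 0.73 [537.6 232.8] 74.6
```

```bash
python3 -m jog '[{"dp":[0,0,0],"turn":[0,0,0]},{"dp":[0,0,0],"turn":[0,0,0]},{"dp":[0,0,0],"turn":[0,0,0]},{"dp":[0,0,0],"turn":[0,0,0]},{"dp":[0,0,0],"turn":[0,0,0]}]' 0.65 >/dev/null; python3 -m jog '[{"dp":[0,0,0],"turn":[0,0,0]},{"dp":[0,0,0],"turn":[0,0,0]},{"dp":[0,0,0],"turn":[0,0,0]},{"dp":[0,0,0],"turn":[0,0,0]},{"dp":[0,0,0],"turn":[0,0,0]}]' -0.3 35; python3 -m jog '[{"dp":[0,0,0],"turn":[0,0,0]},{"dp":[0,0,0],"turn":[0,0,0]},{"dp":[0,0,0],"turn":[0,0,0]}]'; python3 meas.py
python3 -m jog '[{"dp":[0,0,0],"turn":[0,0,0]},{"dp":[0,0,0],"turn":[0,0,0]},{"dp":[0,0,0],"turn":[0,0,0]},{"dp":[0,0,0],"turn":[0,0,0]},{"dp":[0,0,0],"turn":[0,0,0]}]' 1 >/dev/null; python3 -m jog '[{"dp":[0,0,-0.5],"turn":[0,0,0]},{"dp":[0,0,-0.6],"turn":[0,0,0]},{"dp":[0,0,-0.6],"turn":[0,0,0]},{"dp":[0,0.4,-0.5],"turn":[0,0,0]},{"dp":[0,0.4,-0.29],"turn":[0,0,0]}]' 1 >/dev/null;  python3 -m jog '[{"dp":[0,0.7,0],"turn":[0,0,0]},{"dp":[0,0.5,0],"turn":[0,0,0]},{"dp":[0,0,0],"turn":[0,0,0]},{"dp":[0,0,0],"turn":[0,0,0]}]'; python3 look.py w8
python3 - <<'E'
import cv2
i=cv2.imread("pics/w8.png");cv2.imwrite("pics/w8c.png",cv2.resize(i[130:250,290:450],(800,600),interpolation=cv2.INTER_CUBIC))
E
```

```text
t: 18.05
ee_pos: [0.5928, -0.1567, 0.0929]
orientation: [-180.0, 0.0, 170.0]
force: [1.0, 5.5, -0.8]
opening: 0.0378
finger_force: 18.4
t: 18.35
ee_pos: [0.5931, -0.1552, 0.0929]
orientation: [179.9, 0.0, 170.0]
force: [1.2, 4.0, -0.6]
opening: 0.0348
finger_force: 35.0
blue 1521 cols 497 558 row 230.0 x mm at min/mean/max [np.float64(46.1), np.float64(63.7), np.float64(88.3)]
red 94 cols 542 549 row 231.0 x mm at min/mean/max [np.float64(77.4), np.float64(80.1), np.float64(82.2)]
orange 24 cols 548 559 row 220.0 x mm at min/mean/max [np.float64(79.6), np.float64(84.5), np.float64(87.1)]
pad 0.59 [555.3 230.7] 86.6
t: 19.85
ee_pos: [0.6099, -0.0571, 0.2174]
orientation: [-180.0, -0.0, 170.1]
force: [0.1, -0.0, -0.2]
opening: 0.091
finger_force: 0.0
clamp_seat 0.94 [382. 192.] [0.6336 0.0589 0.042 ]
clamp 0.97 [288. 182.] [ 0.6146 -0.04    0.    ]
pad_face 0.73 [364. 188.] [0.6259 0.0402 0.042 ]
clamp_grip 0.75 [155. 212.] [ 0.5948 -0.1579  0.118 ]
trigger_grip 0.57 [120. 209.] [ 0.5864 -0.1867  0.118 ]
holder_center 0.96 [386. 191.] [0.6334 0.0625 0.042 ]
```

View pics/w8c.png

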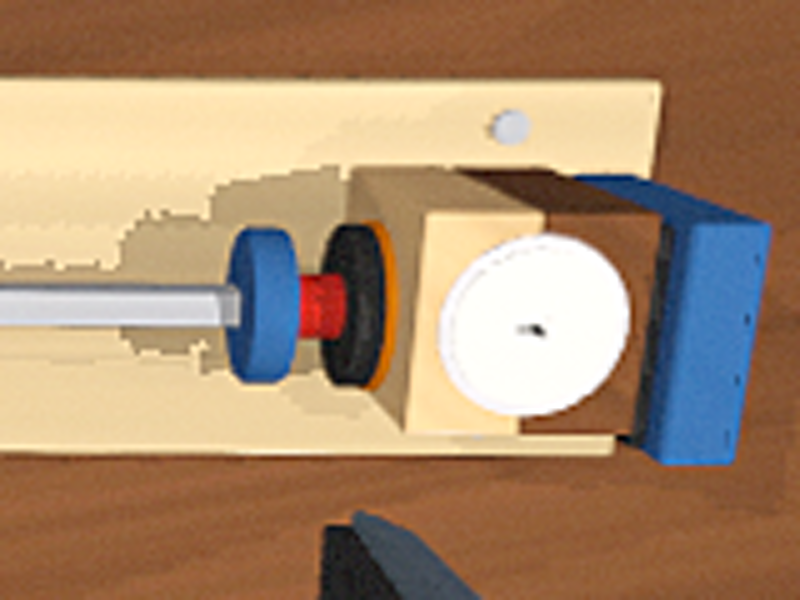

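The pad's orange face is at the holder's pale side and the holder is close to the fixed jaw. The red stem is still well exposed, crop (298-345,305). I'll compare the stem with the unloaded picture w6.

```bash
python3 - <<'E'
from h import *
c8=get_calibration("wrist")
p,R8=cmd()
# w6 camera: same orientation, tcp (.5905,-.1546,.2174)
T8=np.array(c8["world_to_cam"]);c6=dict(c8);T6=T8.copy();T6[:3,3]=T8[:3,3]+T8[:3,:3]@(p-np.array([.5905,-.1546,.2174]));c6["world_to_cam"]=T6
R=Ro.from_euler("z",79.57,degrees=True)
for f,c,lo,hi in (("w6",c6,380,435),("w8",c8,330,372)):
    im=cv2.imread(f"pics/{f}.png");h=cv2.cvtColor(im,cv2.COLOR_BGR2HSV).astype(int);H,S,V=h[...,0],h[...,1],h[...,2]
    roi=np.zeros(H.shape,bool);roi[165:215,lo:hi]=1
    for n,m in dict(blue=(H>100)&(H<125)&(S>140),red=((H<5)|(H>174))&(S>170)&(V>80),orange=(H>8)&(H<19)&(S>190)&(V>140),black=(V<75)&(S<140)).items():
        y,x=np.nonzero(m&roi)
        if len(x)>5: print(f,n,len(x),x.min(),x.max(),y.min(),y.max(),[round(R.inv().apply(atz(c,(u,191),.042)-[.6141,-.0432,0])[0]*1e3,1) for u in (x.min(),x.max())])
    q=lambda x,y,z:np.round(proj(c,R.apply([x,y,z])+[.6141,-.0432,0]),1).tolist()
    print("holder top corners pred if x=.107",q(.084,.023,.072),q(.13,.023,.072),"jaw face top",q(.13,.025,.076),q(.13,-.025,.076))
E
```

```text
w6 blue 431 389 413 177 207 [np.float64(12.5), np.float64(38.3)]
w6 red 96 408 416 186 198 [np.float64(32.9), np.float64(41.5)]
w6 orange 67 418 428 176 209 [np.float64(43.7), np.float64(54.4)]
w6 black 368 408 425 177 208 [np.float64(32.9), np.float64(51.2)]
holder top corners pred if x=.107 [476.3, 177.2] [524.7, 177.4] jaw face top [528.4, 176.1] [516.4, 225.5]
w8 blue 354 336 366 175 205 [np.float64(53.4), np.float64(85.9)]
w8 red 110 350 358 185 197 [np.float64(68.6), np.float64(77.3)]
w8 orange 78 363 369 174 207 [np.float64(82.7), np.float64(89.2)]
w8 black 284 354 366 175 206 [np.float64(72.9), np.float64(85.9)]
holder top corners pred if x=.107 [374.7, 175.1] [422.1, 175.3] jaw face top [424.3, 174.0] [417.1, 223.2]
```

The holder is against the jaw and the pad is pressed about 1-2 mm. Now a partial squeeze is needed, so I'll watch the disc's rear edge at sub-pixel level.

```bash
cat > edge.py <<'E'
from h import *
e=[];rw=[]
for _ in range(3):
    im=grab_frame("wrist").astype(float);d=cv2.GaussianBlur(im[...,0]-im[...,2],(3,3),0)
    for y in range(222,240):
        l=d[y,470:540];k=np.argmax(l>40)
        if k>0:e.append(470+k-1+(40-l[k-1])/(l[k]-l[k-1]))
    q=im[222:240,500:];rw.append(((q[...,2]>110)&(q[...,1]<60)&(q[...,0]<60)).sum()/18)
s=r.read_state();print("edge px",np.mean(e).round(2),"redwidth",np.mean(rw).round(2),"| open",round(s["opening"]*1e3,1),"ff",round(s["finger_force"],1),"F",np.round(s["force"],1),np.round(s["ee_pos"],4),"t",s["t"])
E
python3 -m jog '[{"dp":[0,-0.5,0],"turn":[0,0,0]},{"dp":[0,-0.5,0],"turn":[0,0,0]},{"dp":[0,-0.5,0],"turn":[0,0,0]},{"dp":[0,-0.51,0],"turn":[0,0,0]},{"dp":[0,0,0],"turn":[0,0,0]}]' 1 >/dev/null; python3 -m jog '[{"dp":[0,0,0.6],"turn":[0,0,0]},{"dp":[0,0,0.6],"turn":[0,0,0]},{"dp":[0,0,0.6],"turn":[0,0,0]},{"dp":[0,0,0.4],"turn":[0,0,0]},{"dp":[0,0,0.29],"turn":[0,0,0]}]' >/dev/null; python3 -m jog '[{"dp":[0,0,0],"turn":[0,0,0]},{"dp":[0,0,0],"turn":[0,0,0]},{"dp":[0,0,0],"turn":[0,0,0]}]' 0.65; python3 edge.py;  python3 -m jog '[{"dp":[0,0,0],"turn":[0,0,0]},{"dp":[0,0,0],"turn":[0,0,0]},{"dp":[0,0,0],"turn":[0,0,0]},{"dp":[0,0,0],"turn":[0,0,0]},{"dp":[0,0,0],"turn":[0,0,0]}]' 0.2 35 >/dev/null; python3 edge.py
```

```text
t: 21.5
ee_pos: [0.5936, -0.1565, 0.0942]
orientation: [180.0, 0.1, 170.0]
force: [-0.2, -0.2, 0.2]
opening: 0.075
finger_force: 0.0
edge px 512.33 redwidth 4.69 | open 75.2 ff 0.0 F [-1.1 -0.2  0.7] [ 0.5933 -0.1566  0.094 ] t 21.65
edge px 515.72 redwidth 4.94 | open 54.5 ff 2.6 F [-1.4 -5.2  1.8] [ 0.5926 -0.1578  0.0932] t 22.3
```

```bash
cat > edge.py <<'E'
from h import *
R=Ro.from_euler("z",79.57,degrees=True);e=[];rw=[]
for _ in range(4):
    c=get_calibration("wrist");im=grab_frame("wrist").astype(float);d=cv2.GaussianBlur(im[...,0]-im[...,2],(3,3),0)
    for y in range(220,242):
        l=d[y,470:545];k=np.argmax(l>70)
        if k>0:e.append(R.inv().apply(atz(c,(470+k-1+(70-l[k-1])/(l[k]-l[k-1]),y),.042)-[.6141,-.0432,0])[0]*1e3)
    q=im[222:240,500:];rw.append(((q[...,2]>110)&(q[...,1]<60)&(q[...,0]<60)).sum()/18)
s=r.read_state();print("edge mm",np.median(e).round(2),np.std(e).round(1),"redwidth",np.mean(rw).round(2),"| open",round(s["opening"]*1e3,1),"ff",round(s["finger_force"],1),"F",np.round(s["force"],1),np.round(s["ee_pos"],4),"t",s["t"])
E
python3 edge.py;  python3 -m jog '[{"dp":[0,0,0],"turn":[0,0,0]},{"dp":[0,0,0],"turn":[0,0,0]},{"dp":[0,0,0],"turn":[0,0,0]},{"dp":[0,0,0],"turn":[0,0,0]},{"dp":[0,0,0],"turn":[0,0,0]}]' 0.14 >/dev/null; python3 edge.py;   python3 -m jog '[{"dp":[0,0,0],"turn":[0,0,0]},{"dp":[0,0,0],"turn":[0,0,0]},{"dp":[0,0,0],"turn":[0,0,0]},{"dp":[0,0,0],"turn":[0,0,0]},{"dp":[0,0,0],"turn":[0,0,0]}]' 0.08 >/dev/null; python3 edge.py
```

```text
edge mm 67.68 2.9 redwidth 4.94 | open 54.3 ff 2.6 F [-1.5 -5.   1.3] [ 0.5927 -0.1577  0.0932] t 22.5
edge mm 67.52 3.6 redwidth 5.0 | open 51.9 ff 4.4 F [-1.7 -7.9  1.5] [ 0.5924 -0.1589  0.0932] t 23.2
edge mm 67.76 3.6 redwidth 4.83 | open 49.0 ff 6.0 F [ -2.4 -11.8   0.4] [ 0.5923 -0.1601  0.0932] t 23.9
```

```bash
python3 -m jog '[{"dp":[0,0,0],"turn":[0,0,0]},{"dp":[0,0,0],"turn":[0,0,0]},{"dp":[0,0,0],"turn":[0,0,0]},{"dp":[0,0,0],"turn":[0,0,0]},{"dp":[0,0,0],"turn":[0,0,0]}]' 0.02 >/dev/null; python3 edge.py;   python3 -m jog '[{"dp":[0,0,0],"turn":[0,0,0]},{"dp":[0,0,0],"turn":[0,0,0]},{"dp":[0,0,0],"turn":[0,0,0]},{"dp":[0,0,0],"turn":[0,0,0]},{"dp":[0,0,0],"turn":[0,0,0]}]' -0.03 >/dev/null; python3 edge.py
```

```text
edge mm 67.39 3.7 redwidth 7.44 | open 46.7 ff 6.9 F [ -2.1 -14.2   1.1] [ 0.5922 -0.1606  0.0932] t 24.6
edge mm 70.26 4.8 redwidth 7.08 | open 44.6 ff 10.0 F [ -2.3 -10.5   1.5] [ 0.5923 -0.1599  0.0932] t 25.3
```

```bash
cat > edge.py <<'E'
from h import *
R=Ro.from_euler("z",79.57,degrees=True);e=[];a=[];rd=[]
for _ in range(4):
    c=get_calibration("wrist");im=grab_frame("wrist");h=cv2.cvtColor(im,cv2.COLOR_BGR2HSV).astype(int);H,S,V=h[...,0],h[...,1],h[...,2]
    m=((H>100)&(H<125)&(S>140)).astype(np.uint8);m[:,:440]=0;m[:195]=0;m[262:]=0
    n,L,st,ce=cv2.connectedComponentsWithStats(m);k=1+np.argmax(st[1:,4]);ys,xs=np.nonzero(L==k)
    g=lambda u,y:R.inv().apply(atz(c,(u,y),.042)-[.6141,-.0432,0])[0]*1e3
    e.append(g(np.mean([xs[ys==y].min() for y in range(222,240) if (ys==y).any()]),231));a.append((st[k,:5].tolist(),))
    y,x=np.nonzero((((H<5)|(H>174))&(S>170)&(V>80))[222:240,480:]);rd.append((len(x),g(x.min()+480,231).round(1),g(x.max()+480,231).round(1)))
s=r.read_state();print("edge mm",np.round(e,1),a[-1],"red",rd[-1],"| open",round(s["opening"]*1e3,1),"ff",round(s["finger_force"],1),"F",np.round(s["force"],1),np.round(s["ee_pos"],4),"t",s["t"])
E
python3 edge.py
python3 - <<'E'
from h import *  # replay on w7 (after pump 1) as reference
im=cv2.imread("pics/w7.png");h=cv2.cvtColor(im,cv2.COLOR_BGR2HSV).astype(int);H,S,V=h[...,0],h[...,1],h[...,2]
m=((H>100)&(H<125)&(S>140))
for y in (215,225,231,237): print(y,np.nonzero(m[y,440:])[0][[0,-1]]+440)
im=grab_frame("wrist");print(im[231,480:560:2].tolist())
E
```

```text
edge mm [61. 61. 61. 61.] ([508, 208, 48, 46, 1474],) red (132, np.float64(53.1), np.float64(82.5)) | open 44.1 ff 10.0 F [ -1.5 -11.2   1.1] [ 0.5923 -0.1599  0.0932] t 25.5
215 [468 501]
225 [477 504]
231 [481 505]
237 [479 505]
[[206, 204, 204], [206, 204, 204], [208, 205, 204], [206, 204, 203], [206, 205, 204], [205, 202, 203], [204, 203, 203], [206, 204, 204], [206, 204, 204], [205, 203, 204], [206, 203, 204], [205, 203, 203], [205, 204, 203], [207, 204, 205], [203, 203, 202], [205, 204, 204], [205, 203, 203], [204, 203, 203], [205, 203, 203], [207, 204, 206], [157, 155, 156], [153, 150, 149], [145, 146, 148], [4, 10, 128], [16, 29, 170], [72, 50, 109], [101, 64, 41], [93, 56, 27], [94, 61, 27], [92, 56, 26], [100, 58, 29], [156, 101, 49], [169, 109, 51], [170, 106, 55], [167, 107, 47], [168, 107, 54], [168, 106, 51], [172, 111, 56], [94, 63, 140], [16, 28, 129]]
```

```bash
sed -i 's/a.append((st\[k,:5\].tolist(),))/a.append((round(g(st[k,0],230),1),round(g(ce[k][0],230),1),st[k,:5].tolist()))/' edge.py
cat >> edge.py <<'E'
row=im[228:235].mean(0);i=520
hs=lambda p:("R" if p[2]>100 and p[1]<45 and p[0]<60 else "B" if p[0]-p[2]>40 else "k" if p.max()<70 else "O" if p[2]>150 and p[0]<60 else "g")
print("cols 515..:","".join(hs(p) for p in row[515:]))
E
python3 edge.py
```

```text
edge mm [61. 61. 61. 61.] (np.float64(48.1), np.float64(66.5), [508, 208, 48, 46, 1478]) red (130, np.float64(53.1), np.float64(82.5)) | open 44.4 ff 10.0 F [ -2.7 -12.4   0.7] [ 0.5923 -0.1599  0.0931] t 25.75
cols 515..: gggggggggggRRRRgBBBBBBBBBBBBBBBBBBBBBBBBBgRRk
```

```bash
python3 -m jog '[{"dp":[0,0,0],"turn":[0,0,0]},{"dp":[0,0,0],"turn":[0,0,0]},{"dp":[0,0,0],"turn":[0,0,0]},{"dp":[0,0,0],"turn":[0,0,0]}]' -0.07 >/dev/null; python3 edge.py
```

```text
edge mm [62.6 62.6 62.6 62.6] (np.float64(49.2), np.float64(68.5), [508, 208, 50, 46, 1478]) red (150, np.float64(53.6), np.float64(64.6)) | open 42.3 ff 13.0 F [-1.8 -8.6  2. ] [ 0.5924 -0.159   0.0932] t 26.35
cols 515..: gggggggggRRRRRRRBBBBBBBBBBBBBBBBBBBBBBBBBBBkk
```

```bash
python3 - <<'E'
import cv2
for f,y,a,b in (("w6",192,384,435),("w7",231,470,545),("w8",191,325,375)):
    im=cv2.imread(f"pics/{f}.png").astype(float);row=im[y-2:y+3].mean(0)
    hs=lambda p:("R" if p[2]>100 and p[1]<45 and p[0]<60 else "B" if p[0]-p[2]>40 else "k" if p.max()<70 else "O" if p[2]>150 and p[0]<60 else "g")
    print(f,a,"".join(hs(p) for p in row[a:b]))
im=cv2.imread("pics/w8.png");print(im[191,330:342].tolist())
E
```

```text
w6 384 gggggggggggBBBBBBBBBBBBBgRRRRRRRRkkkkkkkkkgOOgggggg
w7 470 gggggggggggBBBBBBBBBBBBBBBBBBBBBBBBBgRRRRRRRRRkkkkkkkkkkkkkkkkkkkkgOOOOgggg
w8 325 ggggggggggggggBBBBBBBBBBBORRORRRRRgkkkkkkkOOOggggg
[[215, 212, 214], [217, 214, 213], [220, 219, 218], [214, 211, 211], [163, 160, 159], [161, 158, 161], [168, 166, 167], [176, 179, 182], [100, 73, 58], [100, 55, 28], [96, 59, 39], [182, 116, 56]]
```

```bash
python3 -m jog '[{"dp":[0,0,0],"turn":[0,0,0]},{"dp":[0,0,0],"turn":[0,0,0]},{"dp":[0,0,0],"turn":[0,0,0]},{"dp":[0,0,0],"turn":[0,0,0]},{"dp":[0,0,0],"turn":[0,0,0]}]' >/dev/null; python3 edge.py; python3 - <<'E'
from h import *
im=grab_frame("scene");c=get_calibration("scene");R=Ro.from_euler("z",79.57,degrees=True)
for n,z in (("holder_center",.042),("pad_face",.042)):
  for d in nets.tip_of("scene",n)[:1]: print(n,d["score"],R.inv().apply(atz(c,d["point"],z)-[.6141,-.0432,0]).round(4))
E
```

```text
edge mm [62.6 62.6 62.6 62.6] (np.float64(49.2), np.float64(68.5), [508, 208, 50, 46, 1483]) red (153, np.float64(53.6), np.float64(64.6)) | open 42.5 ff 13.0 F [-1.5 -8.7  1.6] [ 0.5924 -0.159   0.0932] t 27.05
cols 515..: gggggggggRRRRRRRBBBBBBBBBBBBBBBBBBBBBBBBBBBkk
pad_face 0.4 [0.092 0.008 0.042]
```

The state is steady: the pad is pushed in about 5 mm, and the holder rests against the jaw with the trigger held. Handing in.

```bash
python3 -c "
from bench import r
print(r.job_done())"
```

```text
the job is handed in; nothing more can be done
None
```

I handed the job in: the holder stands upright against the fixed jaw with the pad pressed in about 5 mm (estimated from wrist-camera pixels) and the trigger still squeezed; the hand-in returned no pass/fail result.

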